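Slide the tray of wet painted pieces under the dust cover

ROBOT

A 6-joint arm with a two-finger parallel gripper is mounted at the origin on the work surface. World frame = base frame: x ahead of the robot, y to its left, z up, the work surface at z = 0. Lengths are in m, angles in degrees, forces in N, time in s.
With the tool pointing down it reaches from about 0.4 to 0.825 m from the base axis. Payload 7 kg.
Tool frame: the origin (TCP) lies midway between the tips of the shut fingers; the grasp point (between the pads) lies 19 mm behind it; z points along the fingers, y is the line along which they close (so a half turn about z gives the same grasp; the last joint's range is limited). The gripper opens to 88 mm and grips with 3 to 60 N. Pads are 19 mm wide; open, the fingers measure 130 mm over their backs; the gripper's body (78 mm by 193 mm) begins 47 mm behind the grasp point.
Start: joints at [-53.967, 20.546, 0.682, 0, -70.136, -16.507], TCP at [0.226, -0.636, 0.227] pointing down, gripper open.
Joint ranges: [-176.03, 176.03], [-82.01, 121.73], [-58.28, 71.71], [-173.87, 95.51], [-174.79, -0.11], [-173.66, 173.66]. Speed limits (degrees/s): [136.94, 136.94, 172.46, 180, 180, 180].

INTERFACE

Orientations are given as a 3x3 rotation matrix whose columns are the frame's x, y, z axes.
In Python, from rig import robot gives the robot as it stands. Calls block until the motion is done:
- robot.goto(position, orientation): joint-space move of the TCP to a pose.
- robot.servo_line(position, ori=None, speed=0.15): straight line of the TCP; ori=None keeps the orientation; speed is the mean speed in m/s.
- robot.movej(angles): joint-space move.
- robot.move_gripper(opening): opening from 0.0 (shut) to 1.0 (fully open); the grip force is fixed at half the most; returns when the fingers have stopped.
- robot.dwell(seconds).
- robot.ik(position, orientation): joint angles nearest the present ones, or None.
- robot.grab_frame(name): name is "scene" or "top"; returns (picture, depth): 480x640x3 uint8, red, green, blue; 480x640 float32, m along the optical axis (not along the pixel's ray), 0 where there is no reading.
- robot.camera_info(name): a dict with "vfov" (degrees; the focal length in pixels is half the picture's height over the tangent of half this angle, whatever the lens; pixels are square), "cx", "cy" (the principal point, pixels), "k1" (the pictures are not rectified: a ray, as slopes to the right and down, at radius r is drawn at 1 + k1 r^2 times it, then the intrinsics apply), "view" (4x4, takes a point from world to camera coordinates). Camera axes: x right, y down, z forward; pixel columns grow to the right and rows downward; lengths in m; the calibration is good to about 2 mm. A picture is of the moment at which its call begins. camera_info takes no time and is no camera call.
A pose or a line that the arm cannot do raises robot.Unreachable and nothing moves.
- robot.job_done(): hands the job in; it is judged then, once.
Readings, each from a call of its own:
- robot.read_t(): time.
- robot.read_qpos(): joint angles.
- robot.read_qvel(): joint speeds.
- robot.read_effort(): joint torques, N m.
- robot.read_position(): TCP position.
- robot.read_tcp_rot(): TCP orientation.
- robot.read_force(): force on the tool from outside, world axes, zero at the start.
- robot.read_ft_torque(): the same for the moment, N m.
- robot.read_grip_width(): opening from 0.0 (shut) to 1.0 (fully open).
- robot.read_finger_force(): force on a finger pad.
Only numpy, scipy, OpenCV 4.12 (cv2) and the standard library are available. Lean on these libraries where they do the work, as an engineer would, in place of code of your own. Each camera call takes 0.05 s, during which the arm holds its last target. There are 200 camera calls.

TASK

Slide the tray with the freshly painted pieces straight into the mouth of the low plywood dust cover until you feel its leading edge meet the hidden sprung felt stop, and let go with the felt left slightly pressed in. Be gentle: never push the tray against the cover or its stop with more than 12 N, keep the tray flat on the bench and the pieces standing on it, and let neither the robot nor the cover touch their wet paint. Leave the jug, brush pot and bowl alone.

Things in the scene. Friction and masses are not known exactly. Their poses are not given: they have to be found in the camera images.
- tray: Light wooden tray flat on the bench, 200 long (x), 130 wide (y), 15 high over its rim, floor 6 thick; origin: centre of its underside; x points to the leading edge, which goes into the cover. 0.35 to 0.6 kg plus 0.2 kg load; it drags on the bench with some newtons, differing from run to run. A blue upright grip board stands at its trailing end (tray_grip).
- tray_front (a point): Middle of the tray's leading edge: tray frame (+100, 0, 8) mm.
- tray_grip (a point): Point in the blue grip board, tray frame (-86, 0, 50) mm. The board is 12 thick (along tray x), 60 wide (tray y) and its top is 66 above the bench; meant to be pinched from above across its thickness. The nearest painted piece is about 70 mm away from it.
- cover: Low plywood dust cover fixed to the bench, a bottomless box open at the end facing -x: 200 deep (x), 156 wide, 70 high; inside 140 wide and 62 high. Walls and roof 8 thick. Origin: middle of the mouth, at bench level; x points inwards, z up. The tray slides in on the bench itself, with 5 mm to spare on each side.
- stop: Back stop of the cover, hidden under its roof. Origin: on the rear wall, cover frame (192, 0, 0) mm, NOT at the pad. Its grey felt pad (80 wide, 4 to 34 high) meets the tray's leading edge. The pad's face is set anywhere 95 to 130 mm inside the mouth, unmeasured: feel for it. It yields 9 mm on a spring, up to 10 N, then is hard. The tray's drag holds it lightly pressed on release.
- dish_red: Red open dish, wet paint, 48 across, 26 high, standing on the front left of the tray floor, near tray (62, 28) mm; origin: centre of its underside.
- dish_teal: Blue open dish, wet paint, 48 across, 26 high, standing on the front right of the tray floor, near tray (62, -28) mm; origin: centre of its underside.
- bud_vase: Yellow bud vase, wet paint, 38 across, 42 high, standing in the middle of the tray, near tray (10, 0) mm; origin: centre of its underside.
- jug: Red jug, about 96 across with a handle to 77 from its axis, 150 high, bystander; origin: centre of its underside.
- brush_pot: Blue pot with brushes, 76 across, 220 high over the brushes, bystander; origin: centre of its underside.
- bowl: White low bowl, 100 across, 35 high, bystander; origin: centre of its underside.
Mind the look-alikes: they are no part of the job. What is shaped like the tray but orange or yellow is not meant.

How it is judged (in metres and radians):
On the way:
1. the tray's leading edge is 20 mm or more inside the mouth, the tray straight and flat (x of tray_front in the frame of cover above 0.02 m and angle between the x axis of tray and the x axis of cover, either way round below 0.12 rad and height (world z) of tray below 0.008 m), for 0.1 s.
At the end, for the whole second after the job is handed in: The tray lies flat and still in the cover, straight to 0.08 rad, its leading edge 90 to 150 mm inside the mouth and bearing on the sprung stop with 0.4 to 10 N; the three pieces stand upright and still on the tray floor (x of tray_front in the frame of cover between 0.09 and 0.15 m and angle between the x axis of tray and the x axis of cover, either way round below 0.08 rad and contact force between tray and stop between 0.4 and 10 N and angle between tray's own z axis and vertical below 0.04 rad and linear speed of tray below 0.01 m/s and angle between each of dish_red, dish_teal, bud_vase's own z axis and vertical below 0.15 rad and horizontal distance between each of dish_red, dish_teal, bud_vase and tray below 0.095 m and height (world z) of each of dish_red, dish_teal, bud_vase below 0.015 m and linear speed of each of dish_red, dish_teal, bud_vase below 0.02 m/s); the robot touches nothing.
It fails at once if the tray is pressed against any part of the cover or its stop with more than 12 N (contact force between tray and cover above 12 N).
It fails at once if a wet painted piece is touched by the robot or the cover (contact force between any of the fingers, the arm, cover and dish_red above 0.3 N or contact force between any of the fingers, the arm, cover and dish_teal above 0.3 N or contact force between any of the fingers, the arm, cover and bud_vase above 0.3 N).
It fails at once if a painted piece tips by more than 0.4 rad (angle between any of dish_red, dish_teal, bud_vase's own z axis and vertical above 0.4 rad).
It fails at once if the tray tilts by more than 0.15 rad (angle between tray's own z axis and vertical above 0.15 rad).
It fails at once if the jug, brush pot or bowl is moved by more than 15 mm (distance of any of jug, brush_pot, bowl from where it was at the start of the episode above 0.015 m).
It also fails if it takes over 54 s, if anything falls off the work surface, if the arm or the gripper's body presses on something with over 40 N, if the wrist force passes 120 N, or if a joint passes its speed limit or range.

## Working session

There is one attempt and no reset: what is moved stays moved. The work goes in short steps, each a Python script; the robot and the scene stay as the last script left them, time stands still between calls to the robot, and variables do not carry over. Pictures are saved under pics/ and viewed, at most 10 in all, crops included, and the job is handed in when it is done.

```bash
ls; mkdir -p pics
python3 - <<'E'
from rig import robot
import cv2,numpy as np
for n in("scene","top"):
    p,d=robot.grab_frame(n); cv2.imwrite(f"pics/{n}0.png",p[:,:,::-1]); np.savez(f"pics/{n}0.npz",p=p,d=d)
    print(robot.camera_info(n))
print(robot.read_t())
E
```

```text
pics
{'vfov': 43.555902013280445, 'cx': 315.27451824995865, 'cy': 240.52404271325415, 'k1': -0.12406375917873455, 'view': array([[-0.73343836,  0.67960853, -0.01415681,  0.35474884],
       [ 0.45375521,  0.47397647, -0.75462078, -0.16891898],
       [-0.50613672, -0.55989155, -0.65600844,  1.4854986 ],
       [ 0.        ,  0.        ,  0.        ,  1.        ]])}
{'vfov': 42.22123357253484, 'cx': 323.6046633455949, 'cy': 240.213497707424, 'k1': 0.04001377463090873, 'view': array([[ 0.13030684, -0.99146384,  0.00442474, -0.020777  ],
       [-0.97024584, -0.12843418, -0.20525028,  0.50186797],
       [ 0.20406652,  0.02245243, -0.97869952,  1.31116256],
       [ 0.        ,  0.        ,  0.        ,  1.        ]])}
0.1
```

View pics/scene0.png

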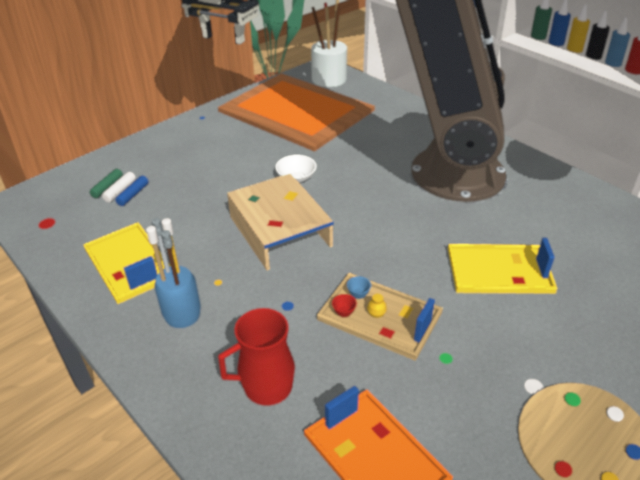

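View pics/top0.png

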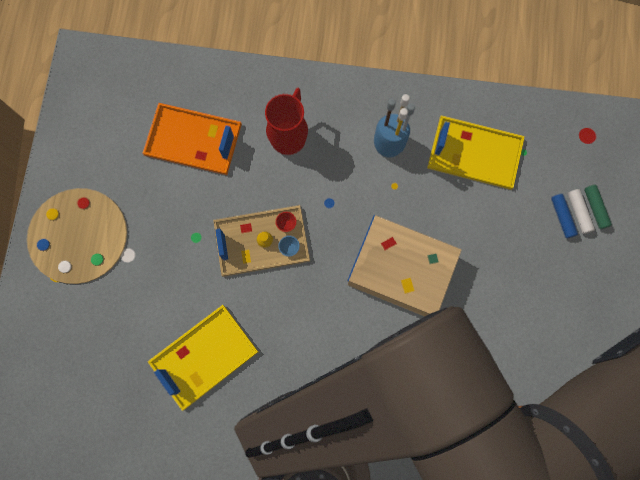

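The scene view shows the wooden tray with a blue grip at (380,315), carrying the pieces, and the cover at (280,220). In the top view the tray is at (263,241) and the cover at (405,265), its blue-edged mouth running (375,217)–(350,265).

Candidates in the top view: orange (192,139), yellow (477,152), yellow (204,357) and wooden (263,241). Only the wooden one fits, because it has bare wood and carries the two dishes and the vase. I'll confirm it in a crop.

```bash
cat > h.py <<'E'
import numpy as np, cv2
from rig import robot
def cam(n):
    i=robot.camera_info(n); f=240/np.tan(np.radians(i['vfov']/2))
    return np.array([[f,0,i['cx']],[0,f,i['cy']],[0,0,1]]),np.array([i['k1'],0,0,0,0.]),np.array(i['view'])
def rays(n,uv):
    K,D,V=cam(n); s=cv2.undistortPoints(np.float64(uv).reshape(-1,1,2),K,D)[:,0]
    return -V[:3,:3].T@V[:3,3], np.c_[s,np.ones(len(s))]@V[:3,:3]   # origin, dirs with unit depth
def onplane(n,uv,z):
    c,d=rays(n,uv); return c+d*((z-c[2])/d[:,2])[:,None]
def cloud(n,depth):
    v,u=np.mgrid[:480,:640]; c,d=rays(n,np.c_[u.ravel(),v.ravel()])
    return (c+d*depth.reshape(-1,1)).reshape(480,640,3)
def tri(uv1,uv2):
    (a,d),(b,e)=rays("top",[uv1]),rays("scene",[uv2]); d,e=d[0],e[0]
    s=np.linalg.lstsq(np.c_[d,-e],b-a,rcond=None)[0]; p,q=a+s[0]*d,b+s[1]*e
    return (p+q)/2,np.linalg.norm(p-q)
E
python3 - <<'E'
from h import *
for n,box in(("top",(200,460,190,330)),("scene",(215,455,160,370))):
    z=np.load(f"pics/{n}0.npz"); p=z['p']; P=cloud(n,z['d']); hsv=cv2.cvtColor(p,cv2.COLOR_RGB2HSV)
    a,b,c,d=box
    print(n,"cam",rays(n,[[320,240]])[0].round(3))
    for nm,pts in (dict(rim=(217,220),floor=(275,262),roof=(405,250),wood2=(425,270),bench=(330,300)) if n=="top" else dict(rim=(345,278),floor=(350,322),roof=(270,200),bench=(300,330))).items():
        print(nm,hsv[pts[1],pts[0]],P[pts[1],pts[0]].round(4))
    m=cv2.inRange(hsv,(88,110,30),(125,255,255)); m[:c]=0;m[d:]=0;m[:,:a]=0;m[:,b:]=0
    k,l,s,ce=cv2.connectedComponentsWithStats(m)
    for i in range(1,k):
        if s[i,4]>15: print("blue",s[i],ce[i].round(1), np.median(P[l==i],0).round(3),P[l==i][:,2].max().round(3))
z=np.load("pics/top0.npz")['p'][185:325,195:475]; s=np.load("pics/scene0.npz")['p'][165:365,215:455]
A=cv2.resize(z,(800,400),interpolation=cv2.INTER_CUBIC); cv2.imwrite("pics/crop1.png",A[:,:,::-1])
cv2.imwrite("pics/crop2.png",cv2.resize(s,(720,600),interpolation=cv2.INTER_CUBIC)[:,:,::-1])
E
```

```text
top cam [0.222 0.014 1.386]
rim [ 18 114 157] [0.5234 0.292  0.0117]
floor [ 18 115 175] [0.446  0.1481 0.005 ]
roof [ 17 104 172] [ 0.4988 -0.1325  0.067 ]
wood2 [ 17 105 175] [ 0.4601 -0.1789  0.0715]
bench [ 90   4 118] [0.3776 0.0143 0.0011]
blue [324 198  10  10  74] [328.9 202.7] [0.6   0.046 0.   ] 0.008
blue [348 216  26  65  75] [360.6 247.6] [ 0.493 -0.037  0.069] 0.075
blue [216 229  12  31 226] [221.3 244. ] [0.462 0.265 0.064] 1.386
blue [279 236  20  19 216] [290.2 245.4] [0.486 0.118 0.016] 1.386
scene cam [1.089 0.671 0.852]
rim [ 18 100 184] [0.4755 0.0784 0.0127]
floor [ 19 108 206] [0.5453 0.1618 0.0046]
roof [ 18  97 218] [ 0.4653 -0.1621  0.07  ]
bench [ 83   7 154] [ 0.6222  0.1077 -0.0021]
blue [266 223  67  24 157] [297.3 235.6] [ 0.5   -0.037  0.066] 0.852
blue [349 278  20  19 296] [358.3 286.3] [0.476 0.116 0.02 ] 0.852
blue [415 299  19  42 390] [423.7 319.6] [0.478 0.276 0.054] 0.852
blue [282 302  11   8  72] [287.2 305.6] [0.601 0.048 0.001] 0.852
```

View pics/crop1.png

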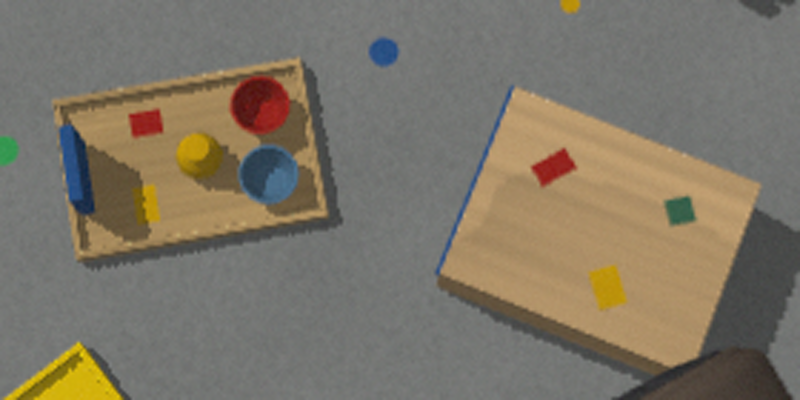

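View pics/crop2.png

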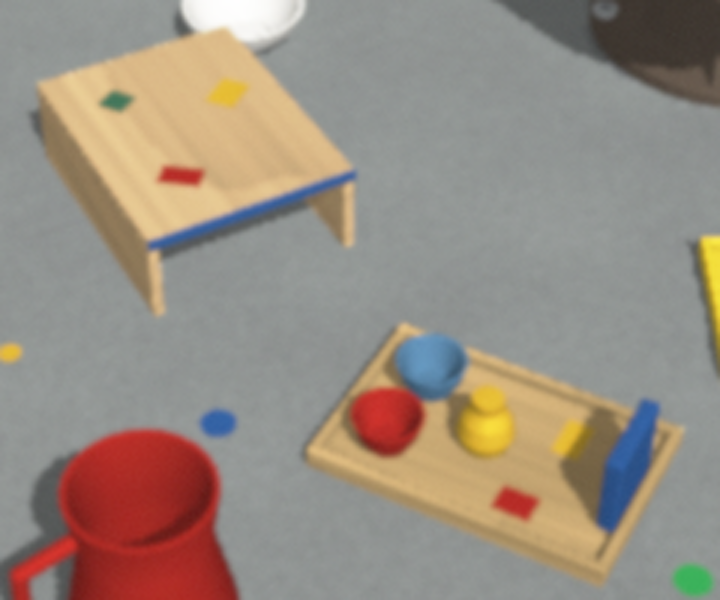

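The crops confirm it: the wooden tray with the red and blue dishes at its leading end, the yellow vase in the middle and the grip board at the far end, with the mouth's blue strip facing it. Next I fit the edges and triangulate the heights.

```bash
cat >> h.py <<'E'
def sides(p,seed,zs,n="top",box=None):
    """fit lines to the four sides of the saturated blob at seed; zs: list of planes per side chosen by f(outward normal)"""
    m=(cv2.cvtColor(p,cv2.COLOR_RGB2HSV)[:,:,1]>65).astype(np.uint8)
    if box: q=np.zeros_like(m); q[box[2]:box[3],box[0]:box[1]]=1; m&=q
    m=cv2.morphologyEx(m,cv2.MORPH_CLOSE,np.ones((5,5),np.uint8))
    _,l=cv2.connectedComponents(m); b=(l==l[seed[1],seed[0]]).astype(np.uint8)
    c=max(cv2.findContours(b,cv2.RETR_EXTERNAL,cv2.CHAIN_APPROX_NONE)[0],key=len)[:,0].astype(float)
    return b,c
def fit(c,a,b,n,z,tol=4,trim=.12):
    """line through contour points near segment a-b (pixels), in world on plane z: point, direction, rms"""
    a,b=np.float64(a),np.float64(b); L=np.linalg.norm(b-a); t=(b-a)/L; r=c-a; s=r@t/L; e=abs(r@np.array([-t[1],t[0]]))
    P=onplane(n,c[(s>trim)&(s<1-trim)&(e<tol)],z)[:,:2]
    vx,vy,x,y=cv2.fitLine(P.astype(np.float32),cv2.DIST_HUBER,0,1e-3,1e-4).ravel()
    d=np.array([vx,vy]); q=onplane(n,[a,b],z)[:,:2]; d*=np.sign(d@(q[1]-q[0])); P0=np.array([x,y])
    return P0,d,np.std((P-P0)@[-d[1],d[0]]),len(P)
E
cat > m.py <<'E'
from h import *
cr=lambda u,v:(195+u*.35,185+v*.35)
p=np.load("pics/top0.npz")['p']
b,c=sides(p,(405,250),None); 
A,B,C,D=cr(512,87),cr(437,273),cr(440,288),cr(758,185)
E_=cr(640,360)
L=dict(mouth=fit(c,A,B,"top",.07),far=fit(c,A,D,"top",.07),near0=fit(c,C,E_,"top",0.0))
b2,c2=sides(p,(275,262),None)
T0,T1,T2,T3=cr(55,100),cr(300,60),cr(330,218),cr(80,262)
L|=dict(tfar=fit(c2,T0,T1,"top",.015),tnear=fit(c2,T3,T2,"top",.0),tfront=fit(c2,T1,T2,"top",0),tback=fit(c2,T0,T3,"top",.015))
for k,v in L.items(): print(k,v[0].round(4),np.degrees(np.arctan2(v[1][1],v[1][0])).round(2),"rms",v[2].round(5),v[3])
s=lambda u,v:(215+u/3,165+v/3)
for n,x,y in(("mouthA",A,s(150,243)),("mouthB",B,s(355,174)),("grip+x",cr(63,126),s(606,470)),("grip-x",cr(80,213),s(649,402)),("tray fr far",cr(300,60),s(308,452)),("tray fr near",cr(325,215),s(402,325))):
    print(n,[w.round(4) if hasattr(w,'round') else w for w in tri(x,y)])
def inter(a,b):
    t=np.linalg.solve(np.c_[a[1],-b[1]],b[0]-a[0]); return a[0]+t[0]*a[1]
def frame(f,n,end,endsign):
    d=(f[1]+n[1]);d/=np.linalg.norm(d); nrm=np.array([-d[1],d[0]])
    w=(f[0]-n[0])@nrm; off=(f[0]@nrm+n[0]@nrm)/2
    mid=nrm*off; mid=mid+d*((inter((mid,d),end)-mid)@d); return mid,d,w
cm,cd,cw=frame(L['far'],L['near0'],L['mouth'],1); print("cover mouth",cm.round(4),"yaw",np.degrees(np.arctan2(cd[1],cd[0])).round(2),"width",cw.round(4))
tf,td,tw=frame(L['tfar'],L['tnear'],L['tfront'],1); tb,_,_=frame(L['tfar'],L['tnear'],L['tback'],1)
print("tray front",tf.round(4),"back",tb.round(4),"len",np.linalg.norm(tf-tb).round(4),"yaw",np.degrees(np.arctan2(td[1],td[0])).round(2),"w",tw.round(4))
print("grip from front/back mid",((tf+tb)/2-.086*td).round(4))
E
python3 m.py
```

```text
mouth [ 0.4827 -0.0342] 165.21 rms 0.00058 50
far [ 0.5411 -0.1548] -104.82 rms 0.0006 66
near0 [ 0.3959 -0.1038] -104.69 rms 0.00063 52
tfar [0.5521 0.2043] -72.23 rms 0.00067 65
tnear [0.4309 0.1655] -72.45 rms 0.00068 66
tfront [0.521  0.0917] -162.17 rms 0.00065 42
tback [0.457 0.279] -162.66 rms 0.00066 43
mouthA [array([ 0.5661, -0.0572,  0.0665]), np.float64(0.0017)]
mouthB [array([ 0.4164, -0.0177,  0.0637]), np.float64(0.002)]
grip+x [array([0.4941, 0.277 , 0.0594]), np.float64(0.0047)]
grip-x [array([0.4293, 0.2555, 0.0531]), np.float64(0.0017)]
tray fr far [array([0.5811, 0.1107, 0.0086]), np.float64(0.0017)]
tray fr near [array([0.4589, 0.0731, 0.0107]), np.float64(0.0001)]
cover mouth [ 0.4929 -0.0369] yaw -104.75 width 0.1534
tray front [0.5212 0.0918] back [0.4611 0.2803] len 0.1979 yaw -72.34 w 0.1273
grip from front/back mid [0.465 0.268]
```

```bash
cat >> h.py <<'E'
CM=np.array([.4929,-.0360]); CY=-104.75; G0=np.array([.465,.268]); TY=-72.34
def ori(yaw,flip=1):  # tool z down, tool y along yaw (or opposite)
    a=np.radians(yaw); y=flip*np.array([np.cos(a),np.sin(a),0]); z=np.array([0,0,-1.]); return np.c_[np.cross(y,z),y,z]
def gripat(front,lat=0):  # grip point with tray front this far inside the mouth
    a=np.radians(CY); d=np.array([np.cos(a),np.sin(a)]); return CM+d*(front-.186)+lat*np.array([-d[1],d[0]])
E
python3 - <<'E'
from h import *
for f in(1,-1):
    for nm,g,y in(("g0",G0,TY),("pre",gripat(-.03),CY),("end",gripat(.13),CY)):
        for z in (.031,.2):
            q=robot.ik([*g,z],ori(y,f)); print(f,nm,g.round(3),z,None if q is None else np.round(q,1))
q=robot.ik([.35,-.35,.33],ori(-54-90+0,1)); print(q)
P=cloud("top",np.load("pics/top0.npz")['d'])
for nm,(a,b,c,d) in dict(jug=(260,315,85,160),pot=(370,415,90,160)).items():
    Q=P[c:d,a:b].reshape(-1,3); Q=Q[(Q[:,2]>.03)&(Q[:,2]<.3)]; print(nm,Q.min(0).round(3),Q.max(0).round(3))
P=cloud("scene",np.load("pics/scene0.npz")['d'])
for nm,(a,b,c,d) in dict(jug=(215,300,305,405),pot=(140,205,215,330),bowl=(270,320,150,180)).items():
    Q=P[c:d,a:b].reshape(-1,3); Q=Q[(Q[:,2]>.02)&(Q[:,2]<.3)]; print(nm,np.percentile(Q,1,0).round(3),np.percentile(Q,99,0).round(3))
print(robot.read_force(),robot.read_tcp_rot())
E
```

```text
1 g0 [0.465 0.268] 0.031 [ 50.9  19.8 -30.3   0.  -39.9  56.8]
1 g0 [0.465 0.268] 0.2 [ 50.9   8.7 -19.    0.  -62.3  56.8]
1 pre [0.548 0.173] 0.031 [ 37.   22.7 -25.4   0.  -41.9  38.2]
1 pre [0.548 0.173] 0.2 [ 37.   12.2 -14.5   0.  -63.2  38.2]
1 end [0.507 0.018] 0.031 [ 24.3  17.6 -34.    0.  -38.4  51. ]
1 end [0.507 0.018] 0.2 [ 24.3   5.9 -22.4   0.  -61.8  51. ]
-1 g0 [0.465 0.268] 0.031 [  50.9   19.8  -30.3   -0.   -39.9 -123.2]
-1 g0 [0.465 0.268] 0.2 [  50.9    8.7  -19.     0.   -62.3 -123.2]
-1 pre [0.548 0.173] 0.031 [  37.    22.7  -25.4   -0.   -41.9 -141.8]
-1 pre [0.548 0.173] 0.2 [  37.    12.2  -14.5    0.   -63.2 -141.8]
-1 end [0.507 0.018] 0.031 [  24.3   17.6  -34.    -0.   -38.4 -129. ]
-1 end [0.507 0.018] 0.2 [  24.3    5.9  -22.4    0.   -61.8 -129. ]
[-22.20130956   0.19007583 -11.30093382   0.         -78.50899035
  58.20130956]
jug [0.694 0.115 0.03 ] [0.816 0.209 0.158]
pot [ 0.722 -0.112  0.03 ] [ 0.797 -0.037  0.226]
jug [0.708 0.124 0.024] [0.817 0.209 0.151]
pot [ 0.733 -0.188  0.022] [ 0.8   -0.035  0.221]
bowl [ 0.257 -0.31   0.02 ] [ 0.406 -0.19   0.072]
[-0.52946397  0.54042463 -0.16004559] [[-9.42530847e-01 -3.34118523e-01 -6.44124255e-04]
 [-3.34119107e-01  9.42529901e-01  1.34481496e-03]
 [ 1.57778783e-04  1.48274380e-03 -9.99998888e-01]]
```

Run:
```python
from h import *
robot.goto([.35,-.35,.33],ori(-144,1))
robot.goto([*G0,.2],ori(TY))
robot.move_gripper(.5)
robot.servo_line([*G0,.075],speed=.12); robot.servo_line([*G0,.032],speed=.05)
print("free",np.round(robot.read_force(),2),robot.read_t())
robot.move_gripper(0); print("w",robot.read_grip_width(),robot.read_finger_force(),np.round(robot.read_force(),2),robot.read_position(),robot.read_t())
robot.servo_line([*gripat(-.03),.032],ori(CY),speed=.035)
print(np.round(robot.read_force(),2),robot.read_grip_width(),robot.read_position(),robot.read_t())
p,d=robot.grab_frame("top"); cv2.imwrite("pics/top1.png",p[:,:,::-1]); np.savez("pics/top1.npz",p=p,d=d)
p,d=robot.grab_frame("scene"); cv2.imwrite("pics/scene1.png",p[:,:,::-1]); np.savez("pics/scene1.npz",p=p,d=d)
```

```text
free [ 0.43  0.62 -0.25] 6.7333
w 0.13189767102622157 30.000182390213013 [0.13 0.23 1.62] [0.46503886 0.26795068 0.03210627] 7.3583
[-1.91  5.52  2.75] 0.1372543109141509 [0.54788523 0.17271415 0.03210827] 11.1167
```

View pics/top1.png

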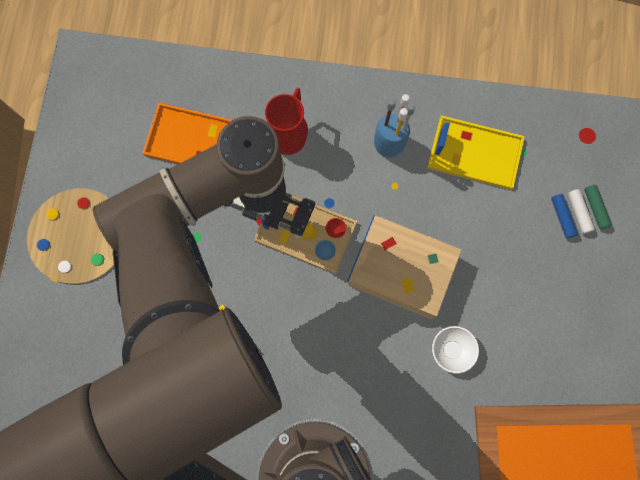

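View pics/scene1.png

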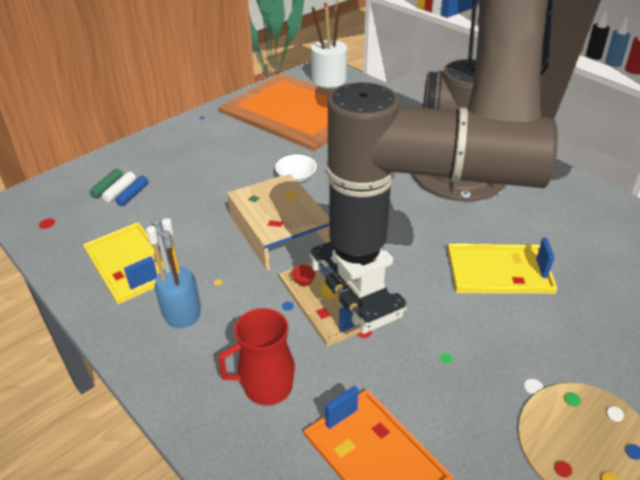

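The top view shows the tray pre-aligned at (305,235), its front edge (357,217)–(335,270) before the mouth, with the pieces standing and the cover and bowl now in full view. I refit both frames.

```bash
cat > m2.py <<'E'
import sys; from h import *
def inter(a,b):
    t=np.linalg.solve(np.c_[a[1],-b[1]],b[0]-a[0]); return a[0]+t[0]*a[1]
def px(P): 
    K,D,V=cam("top"); return cv2.projectPoints(np.float64(P).reshape(-1,1,3),cv2.Rodrigues(V[:3,:3])[0],V[:3,3],K,D)[0][:,0]
p=np.load(sys.argv[1])['p']
a=np.radians(CY); d=np.array([np.cos(a),np.sin(a)]); n=np.array([-d[1],d[0]])  # n: tray left (+x world side)
def seg(o,x0,y0,x1,y1,z): return px([[*(o+d*x0+n*y0),z],[*(o+d*x1+n*y1),z]])
F=float(sys.argv[2]); tf=CM+d*F
def rep(k,f): 
    P,e=f[0]-CM,f[1]; print(k,"x %.4f y %.4f"%(P@d,P@n),"dir rel %.2f"%(np.degrees(np.arctan2(e@n,e@d))),"rms %.5f n %d"%f[2:])
b,c=sides(p,(405,250),None,box=(340,480,200,330)) if F<-.01 else sides(p,(405,250),None)
for k,s,z in(("mouth",(0,.078,0,-.078),.07),("left",(0,.078,.2,.078),.07),("right0",(0,-.078,.2,-.078),0),("rear",(.2,.078,.2,-.078),.07)): rep(k,fit(c,*seg(CM,*s,z),"top",z,tol=4))
b2,c2=sides(p,tuple(px([[*(tf-d*.02),.006]])[0].round().astype(int)),None); print(cv2.boundingRect(c2.astype(np.int32)))
for k,s,z in(("tfront",(0,.065,0,-.065),0),("tleft",(-.07,.065,0,.065),.015),("tright",(-.19,-.065,0,-.065),0)): rep(k,fit(c2,*seg(tf,*s,z),"top",z,tol=5))
E
python3 m2.py pics/top1.npz -.03
```

```text
mouth x 0.0009 y -0.0103 dir rel -90.04 rms 0.00058 n 50
left x 0.1003 y 0.0769 dir rel -0.06 rms 0.00060 n 66
right0 x 0.0998 y -0.0765 dir rel 0.07 rms 0.00066 n 64
rear x 0.2024 y 0.0001 dir rel -90.10 rms 0.00057 n 51
(254, 195, 103, 79)
tfront x -0.0315 y -0.0011 dir rel -90.08 rms 0.00061 n 39
tleft x -0.0681 y 0.0642 dir rel -1.32 rms 0.00178 n 24
tright x -0.1246 y -0.0637 dir rel -0.16 rms 0.00061 n 59
```

```bash
cat > ins.py <<'E'
from h import *
a=np.radians(CY); d=np.array([np.cos(a),np.sin(a)]); n=np.array([-d[1],d[0]])
def rd():
    F=np.mean([robot.read_force() for _ in range(3)],0); return -F[:2]@d,F[:2]@n,F[2]
def go(f,v): robot.servo_line([*gripat(f),.032],ori(CY),speed=v)
E
python3 - <<'E'
from ins import *
B=[]
for f in np.r_[np.arange(-.02,.085,.01)]:
    go(f,.03); r=rd(); B.append(r[0]); print("%.3f push %.2f lat %.2f z %.2f"%(f,*r))
    if len(B)>2 and (r[0]>np.median(B)+2.5 or abs(r[1])>5): print("stop early"); break
print("t",robot.read_t(),robot.read_position())
E
```

```text
-0.020 push -0.17 lat 2.76 z 2.46
-0.010 push 1.43 lat 1.29 z 3.15
0.000 push 2.72 lat 0.09 z 4.37
0.010 push 2.77 lat -0.21 z 3.70
0.020 push 3.33 lat 0.91 z 4.24
0.030 push 4.08 lat 1.07 z 4.04
0.040 push 3.87 lat 0.67 z 4.51
0.050 push 4.51 lat -0.14 z 5.11
0.060 push 4.16 lat 0.83 z 5.15
0.070 push 4.26 lat 0.74 z 5.35
0.080 push 5.03 lat 1.32 z 6.30
t 16.5333 [0.52000949 0.06658492 0.03208301]
```

Run:
```python
from ins import *
def rd2():
    R=[]
    for _ in range(5): robot.dwell(.02); R.append(rd())
    return np.mean(R,0)
H=[]
for f in np.arange(.084,.145,.0015):
    go(f,.012); r=rd2(); H.append(r[0]); print("%.4f push %.2f lat %.2f z %.2f"%(f,*r))
    base=np.median(H[:max(4,len(H)-4)])
    if len(H)>4 and r[0]>base+3.5 or r[0]>9.5: break
print("base",base,"t",robot.read_t(),robot.read_position())
```

```text
0.0840 push 5.57 lat 0.21 z 5.04
0.0855 push 5.85 lat 0.35 z 4.69
0.0870 push 5.79 lat 0.40 z 4.88
0.0885 push 6.45 lat 0.83 z 4.72
0.0900 push 5.94 lat 0.32 z 5.23
0.0915 push 6.09 lat 0.37 z 5.07
0.0930 push 5.94 lat 0.54 z 4.63
0.0945 push 6.10 lat 0.78 z 4.98
0.0960 push 5.76 lat 0.69 z 4.77
0.0975 push 5.69 lat 0.56 z 5.12
0.0990 push 5.86 lat 0.04 z 5.02
0.1005 push 5.76 lat 0.53 z 5.39
0.1020 push 5.93 lat 0.24 z 5.13
0.1035 push 5.63 lat 0.52 z 4.87
0.1050 push 5.91 lat 0.47 z 5.07
0.1065 push 5.95 lat 0.28 z 5.07
0.1080 push 5.76 lat 0.17 z 5.10
0.1095 push 5.75 lat 0.73 z 5.13
0.1110 push 5.94 lat 0.26 z 5.16
0.1125 push 6.19 lat 0.45 z 5.35
0.1140 push 5.80 lat 0.62 z 5.22
0.1155 push 5.91 lat 0.46 z 5.45
0.1170 push 5.93 lat 0.69 z 5.21
0.1185 push 5.77 lat 0.83 z 5.21
0.1200 push 5.83 lat 0.58 z 5.42
0.1215 push 6.23 lat 0.59 z 5.26
0.1230 push 6.18 lat 0.72 z 4.80
0.1245 push 5.83 lat 0.33 z 5.08
0.1260 push 6.48 lat 0.87 z 4.62
0.1275 push 7.33 lat 0.56 z 4.76
0.1290 push 8.62 lat 0.70 z 4.23
0.1305 push 9.32 lat 0.31 z 3.52
0.1320 push 10.20 lat 0.17 z 3.25
base 5.907604901501129 t 28.5667 [0.50756314 0.01742115 0.03209665]
```

The stop was felt at about 0.126 m and is now pressed with about 4.3 N, less than the roughly 5.9 N drag. Releasing now.

```bash
python3 - <<'E'
from ins import *
robot.move_gripper(.4); print(robot.read_grip_width(),np.round(robot.read_force(),2))
x=robot.read_position(); robot.servo_line([x[0],x[1],.1],speed=.05); robot.servo_line([x[0],x[1],.22],speed=.12)
robot.goto([.45,.35,.33],ori(CY)); print(np.round(robot.read_force(),2),robot.read_t())
for k in "ab":
    for n in("top","scene"):
        p,d=robot.grab_frame(n); cv2.imwrite(f"pics/{n}2{k}.png",p[:,:,::-1]); np.savez(f"pics/{n}2{k}.npz",p=p,d=d)
    robot.dwell(.3)
p=np.load("pics/top2b.npz")['p'][170:350,200:500]; s=np.load("pics/scene2b.npz")['p'][150:350,215:415]
cv2.imwrite("pics/fin.png",np.hstack([cv2.resize(p,(450,270)),cv2.resize(s,(270,270))])[:,:,::-1])
E
python3 m2.py pics/top2b.npz .13
```

```text
0.40218152485882647 [-0.51  1.09 -0.03]
[0.71 0.23 0.65] 33.2
mouth x -0.0033 y 0.0534 dir rel -145.64 rms 0.00062 n 5
left x 0.1003 y 0.0769 dir rel -0.06 rms 0.00060 n 66
right0 x 0.0998 y -0.0765 dir rel 0.10 rms 0.00062 n 64
rear x 0.2025 y 0.0001 dir rel -89.99 rms 0.00057 n 51
(319, 214, 142, 105)Traceback (most recent call last):
  File "m2.py", line 15, in <module>
    for k,s,z in(("tfront",(0,.065,0,-.065),0),("tleft",(-.07,.065,0,.065),.015),("tright",(-.19,-.065,0,-.065),0)): rep(k,fit(c2,*seg(tf,*s,z),"top",z,tol=5))
                                                                                                                           ~~~^^^^^^^^^^^^^^^^^^^^^^^^^^^^^^^^
  File "h.py", line 29, in fit
    P=onplane(n,c[(s>trim)&(s<1-trim)&(e<tol)],z)[:,:2]
      ~~~~~~~^^^^^^^^^^^^^^^^^^^^^^^^^^^^^^^^^^^^
  File "h.py", line 10, in onplane
    c,d=rays(n,uv); return c+d*((z-c[2])/d[:,2])[:,None]
        ~~~~^^^^^^
  File "h.py", line 7, in rays
    K,D,V=cam(n); s=cv2.undistortPoints(np.float64(uv).reshape(-1,1,2),K,D)[:,0]
                    ~~~~~~~~~~~~~~~~~~~^^^^^^^^^^^^^^^^^^^^^^^^^^^^^^^^^^^^
cv2.error: OpenCV(4.12.0) /io/opencv/modules/calib3d/src/undistort.dispatch.cpp:347: error: (-215:Assertion failed) CV_IS_MAT(_src) && CV_IS_MAT(_dst) && (_src->rows == 1 || _src->cols == 1) && (_dst->rows == 1 || _dst->cols == 1) && _src->cols + _src->rows - 1 == _dst->rows + _dst->cols - 1 && (CV_MAT_TYPE(_src->type) == CV_32FC2 || CV_MAT_TYPE(_src->type) == CV_64FC2) && (CV_MAT_TYPE(_dst->type) == CV_32FC2 || CV_MAT_TYPE(_dst->type) == CV_64FC2) in function 'cvUndistortPointsInternal'
```

View pics/fin.png

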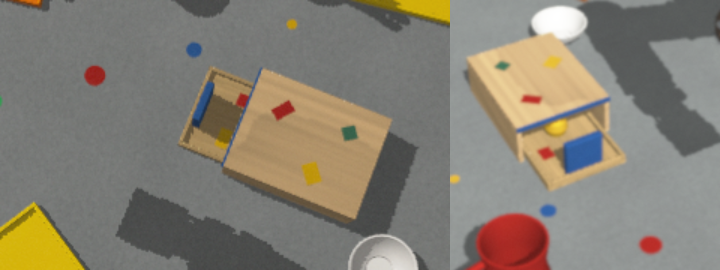

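The tray sits straight in the mouth, with the grip board outside and the vase upright just under the roof. I'll check its rear edge for spring-back, then hand in.

Run:
```python
import sys; sys.argv=["m2.py","pics/top2b.npz",".13"]
try: exec(open("m2.py").read().split("b2,c2")[0])
except Exception as e: print(e)
for z in(0,.015): rep("tback",fit(c,*seg(CM,-.069,.065,-.069,-.065,z),"top",z,tol=6))
x=fit(c,*seg(CM,-.069,.065,-.069,-.065,.015),"top",.015)
off=(x[0]-CM)@d; print("rear edge",off)
if -.08<off<-.06: robot.job_done(); print("handed in",robot.read_t())
```

```text
mouth x -0.0033 y 0.0534 dir rel -145.64 rms 0.00062 n 5
left x 0.1003 y 0.0769 dir rel -0.06 rms 0.00060 n 66
right0 x 0.0998 y -0.0765 dir rel 0.10 rms 0.00062 n 64
rear x 0.2025 y 0.0001 dir rel -89.99 rms 0.00057 n 51
tback x -0.0728 y -0.0005 dir rel -90.02 rms 0.00061 n 39
tback x -0.0719 y 0.0096 dir rel -90.02 rms 0.00060 n 40
rear edge -0.07193779161127001
the job is handed in; nothing more can be done
the job is handed in; nothing more can be done
```

The job is handed in, result not reported back: the tray is straight in the cover, its leading edge about 0.13 m inside the mouth; the stop was pressed with an estimated 4 N just before release, and the gripper is clear.

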